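Unlock the revolving bottle rack with the pen and hold the red-capped bottle at the front

TASK

The revolving bottle rack is locked so that customers cannot spin it: take the pen out of its stand, press its tip down on the red release button deep in the hole of the rack's front foot until the lock's red tab pops out at the front, and put the pen back in its stand. Then grip the wooden handle on top of the rack and turn it gently until the bottle with the dark red cap stands squarely at the front, in line with the lock, and finish still gripping the handle, holding the rack still so that the bottle can be lifted out. No bottle may tip or leave its cup, and the other things on the counter stay where they are.

Things in the scene. Friction and masses are not known exactly. Their poses are not given: they have to be found in the camera images.
- rack: fixed foot of the revolving rack: dark steel disc, radius 88 mm, 25 mm high, with a neck and a round dark lock boss (44 mm wide, 36 mm high) at its front. Origin on the counter on the turning axis, z up; its -x axis points to the front (to the robot), where the boss's axis lies 158 mm from the origin
- front_place (a point): where the wanted bottle's underside centre belongs: 74 mm from the axis, at the front, on the turntable (wood, radius 120 mm, top 36 mm above the counter). Four steel cups (inside radius 38 mm, 38 mm high) stand on it 74 mm from the axis, 90 degrees apart; while locked, the gap between two cups is at the front. Axes as the rack's
- release_hole (a point): centre of the mouth of the round hole (15 mm wide) in the flat top of the lock boss, 36 mm above the counter, brass ring round it; the button lies 10 mm below the mouth. Axes as the rack's
- lock_button: red round spring button (13.6 mm wide) at the bottom of that hole; origin at the centre of its top face. It goes straight down 8.5 mm: about 1 N to start it, 4 N at full depth; from about 6 mm down it lets the bolt go and then stays down
- lock_bolt (a joint): spring bolt of the lock, m: 0 = locked, 0.010 = sprung out, the turntable is free. The flat red tab at the front of the boss, 14 mm above the counter, moves out with it
- turntable (a joint): angle of the turntable relative to the foot, rad, 0 = parked, positive anticlockwise from above; while locked it has less than 1 degree of play, when free it turns easily either way up to 6.3 rad, with little friction and no detents, and stays where it is left
- handle: dark wooden grip bar on the central post, turns with the turntable: 60 mm along its x axis, 14 mm thick along its y axis, 26 mm high. Origin at the middle of its underside on the turning axis, 276 mm above the counter (top of the bar at 302 mm); grip it across the 14 mm from above
- red_cap_bottle: the bottle that is wanted: clear glass with a dark red cap, 60 mm wide, 201 mm high, loose in one of the cups. Origin at the centre of its underside, 36 mm above the counter
- orange_bottle_1: one of two equal orange bottles with a gold cap, 72 mm wide, 203 mm high, loose in a cup; origin at the centre of its underside
- orange_bottle_2: one of two equal orange bottles with a gold cap, 72 mm wide, 203 mm high, loose in a cup; origin at the centre of its underside
- white_bottle: pale bottle with a gold cap and purple label, 64 mm wide, 230 mm high, loose in a cup; origin at the centre of its underside (its top is 266 mm above the counter)
- pen: white and blue ball pen, 145 mm long, 10 g, barrel 8.5 mm thick, with the clip 11 mm; stands tip down in the pen stand, leaning a few degrees. Origin at mid-length; its y axis runs along the pen to the tip; the barrel's centre line passes through x = -1.5 mm, z = +4.4 mm: the tip is at (-1.5, 72.5, 4.4) mm, the clip on the +x side. The last 18 mm taper to a point
- pen_stand: fixed round wooden pen stand on a brass foot, 50 mm wide (foot 68 mm), 52 mm high; origin at the centre of its underside
- pen_hole (a point): centre of the mouth of the pen stand's hole, 52 mm above the counter: 13 mm wide down to 13 mm above the counter, then 7 mm wide to 3 mm above the counter, where the pen's tip rests (pen origin then 76 mm above the counter)
- order_pad: white order pad, 111 x 69 x 12 mm; bystander, origin at the centre of its underside
- bar_red: flat red wrapped chocolate bar, 158 x 78 x 10 mm; bystander, origin at the centre of its underside
- bar_purple: flat purple wrapped chocolate bar, 158 x 78 x 10 mm; bystander, origin at the centre of its underside
- till_screen (a point): obstacle, fixed: the corner nearest to rack and robot of the box that holds the till's big black screen. From this point the screen reaches 370 mm to the left (+y) and leans up to 185 mm back (+x), between 150 and 381 mm above the counter; swing the gripper round it on the robot's side

How it is judged:
On the way, in this order (a step that is already met when the one before it is completed fails the run):
1. the lock is opened with the pen: the bolt has sprung out while the pen is on the button (value of joint lock_bolt above 0.007 m and contact force between pen and lock_button above 0.3 N), for 0.05 s.
2. the pen stands in its stand again, let go (horizontal distance between pen and pen_hole below 0.015 m and height (world z) of pen between 0.065 and 0.088 m and contact force between the fingers and pen below 0.1 N), for 0.3 s.
3. the red-capped bottle is at the front while the handle is gripped (y of red_cap_bottle in the frame of rack between -0.012 and 0.012 m and x of red_cap_bottle in the frame of rack below -0.05 m and velocity of joint turntable between -0.08 and 0.08 rad/s and contact force between the fingers and handle above 3 N), for 0.3 s.
At the end, for the whole second after the job is handed in: Red-capped bottle within 12 mm of the rack's front line, at the front; fingers grip the handle with over 3 N, turntable under 0.08 rad/s; bolt out over 7 mm; pen let go in its stand (origin within 15 mm of the hole's axis, 65-88 mm up); bottles upright within 0.1 rad (all of step 2 and all of step 3 and value of joint lock_bolt above 0.007 m and angle between each of red_cap_bottle, orange_bottle_1, orange_bottle_2, white_bottle's own z axis and vertical below 0.1 rad); the arm keeps its last pose, push and grip.
It fails at once if a bottle tips or leaves its cup (angle between any of red_cap_bottle, orange_bottle_1, orange_bottle_2, white_bottle's own z axis and vertical above 0.3 rad or height (world z) of any of red_cap_bottle, orange_bottle_1, orange_bottle_2, white_bottle above 0.06 m or height (world z) of any of red_cap_bottle, orange_bottle_1, orange_bottle_2, white_bottle below 0.02 m).
It fails at once if another thing on the counter is moved more than 20 mm (distance of any of order_pad, bar_red, bar_purple from where it was at the start of the episode above 0.02 m).
It also fails if it takes over 67 s, if anything falls off the work surface, if the arm or the gripper's body presses on something with over 40 N, if the wrist force passes 120 N, or if a joint passes its speed limit or range.

ROBOT

A 7-joint arm with a two-finger parallel gripper is mounted at the origin on a cart in front of the work surface, level with it; the furniture and walls round the work are solid. World frame = base frame: x ahead of the robot, y to its left, z up, the work surface at z = 0. Lengths are in m, angles in rad, forces in N, time in s.
With the tool pointing down it reaches from about 0.4 to 0.85 m from the base axis. Payload 4.5 kg.
Tool frame: the origin (TCP) lies at the very end of the fingers, on their centre line; the grasp point (between the pads) lies 19 mm behind it (r.grip_depth is the z of the grasp point in the tool frame, in m); z points along the fingers, y is the line along which they close (so a half turn about z gives the same grasp; the last joint's range is limited). The gripper opens to 88 mm and grips with 3 to 60 N. Pads are 18 mm wide; open, the fingers measure 123 mm over their backs; the gripper's body (75 mm by 187 mm) begins 45 mm behind the grasp point.
Start: joints at [-1.091, 0.689, -0.195, 1.565, 0.157, 0.902, -0.215], TCP at [0.269, 0.564, 0.239] pointing down, gripper open.
Joint ranges: [-3.01, 3.01], [-0.46, 2.08], [-1.47, 1.51], [0.13, 2.56], [-1, 4.14], [0.04, 2.09], [-2.66, 2.66]. Speed limits (rad/s): [2.57, 2.57, 3.14, 3.14, 3.14, 3.14, 3.14].

INTERFACE

Orientations are given as a unit quaternion [x, y, z, w].
In Python, from plant import r gives the robot as it stands.
- The arm moves only by the tool steer_hand, called as name(argument=value, ...) on one line, values as JSON. Schema: {"type":"object","properties":{"motion":{"type":"array","items":{"type":"number"},"minItems":7,"maxItems":70},"squeeze":{"type":"number"},"only":{"type":"string"},"quiet":{"type":"boolean"},"lines":{"type":"string"}},"required":["motion"],"additionalProperties":false}. motion is one flat list of numbers that holds 1 to 10 rows one after another, with no inner brackets; each row has 7 numbers: the opening from 0.0 (shut) to 1.0 (fully open), then dx, dy, dz in fractions of the full range, 1 being 0.4 m, then a rotation vector rx, ry, rz in fractions of the full range, 1 being pi rad; each row is the pose to reach, as a shift and turn from the pose commanded when the call began, along the tool's axes at that moment; what a row does not reach only later rows make up. A row lasts 1/10 s, in which the tool goes at most 0.05 m and 0.15 rad, less where a joint would pass 70% of its speed; a pose out of reach is approached as far as the arm can. The fingers move at their own pace and stop on an object; squeeze is the grip in N (left out, the last holds). Time passes only in rows, so rows that do not move let the fingers close. The tool returns the time, the measured TCP pose, the force, the opening and the grip force at its end. only (a regular expression) keeps the lines of the reply that match it, lines (a string "A,B") keeps lines A to B, and quiet returns only ok. A shift or turn number past 1, either way, is cut back to 1. Input that does not fit is refused with a message, and nothing moves.
- r.get_state(): the state, without advancing time (a new reading comes with each control period).
- r.snapshot(name): name is "scene" or "top" or "wrist"; returns the picture (420x560x3 uint8, red, green, blue); there is no depth.
- r.camera_params(name): a dict with "fx", "fy", "cx", "cy" (pixels), "rvec" (rotation vector, rad) and "tvec" (3), from world to camera coordinates, as OpenCV has them. Camera axes: x right, y down, z forward; pixel columns grow to the right and rows downward; lengths in m; the calibration is good to about 2 mm. A picture is of the moment at which its call begins: read the wrist's pose just before it. camera_params takes no time and is no camera call; for the wrist camera it gives the pose at the moment of the call.
- r.finish_job(): hands the job in; it is judged then, once.
The state is a dict: "clock": time; "q": joint angles; "qd": joint speeds; "joint_torque": joint torques, N m; "tool_pos": TCP position; "eef_rot": TCP orientation; "contact_force": force on the tool from outside, world axes, zero at the start; "moment": the same for the moment, N m; "opening": opening from 0.0 (shut) to 1.0 (fully open); "finger_force": force on a finger pad.
Only numpy, scipy, OpenCV 4.12 (cv2) and the standard library are available. Lean on these libraries where they do the work, as an engineer would, in place of code of your own. Each camera call takes 0.05 s, during which the arm holds its last target. There are 200 camera calls.

## Working session

There is one attempt and no reset: what is moved stays moved. The work goes in short steps, Python scripts to look and compute and a tool call to move; the robot and the scene stay as the last step left them, time stands still between calls to the robot, and variables do not carry over. Pictures are saved under pics/ and viewed, at most 13 in all, crops included, and the job is handed in when it is done.

```bash
ls; mkdir -p pics
```

Create h.py:
```python
import numpy as np, cv2
from scipy.spatial.transform import Rotation as R
from plant import r
def cam(n):
    p=r.camera_params(n); K=np.array([[p['fx'],0,p['cx']],[0,p['fy'],p['cy']],[0,0,1.]])
    Rm=R.from_rotvec(np.ravel(p['rvec'])).as_matrix(); t=np.ravel(p['tvec']); return K,Rm,t
def ray(c,u,v):
    K,Rm,t=c; d=Rm.T@np.linalg.inv(K)@np.array([u,v,1.]); return -Rm.T@t, d/np.linalg.norm(d)
def onz(c,u,v,z):
    o,d=ray(c,u,v); return o+d*(z-o[2])/d[2]
def proj(c,P):
    K,Rm,t=c; q=K@(Rm@np.asarray(P)+t); return q[:2]/q[2]
def tri(rays):
    A=np.zeros((3,3));b=np.zeros(3)
    for o,d in rays:
        M=np.eye(3)-np.outer(d,d);A+=M;b+=M@o
    x=np.linalg.solve(A,b); return x,[np.linalg.norm((np.eye(3)-np.outer(d,d))@(x-o)) for o,d in rays]
def snap(n,f):
    c=cam(n); im=r.snapshot(n); cv2.imwrite('pics/'+f,im[:,:,::-1]); return c,im
```

Run:
```python
from h import *
import pickle
d={}
for n in('scene','top','wrist'):
    d[n]=snap(n,n+'0.png'); c=d[n][0]; print(n,-c[1].T@c[2],c[1][2],c[0][0,0])
pickle.dump(d,open('v0.pkl','wb'))
a=[cv2.imread(f'pics/{n}0.png') for n in('scene','top')]
s=r.get_state();print(s['tool_pos'],s['eef_rot'],s['clock'],r.grip_depth)
```

```text
pics
plant.py
scene [-0.11239199 -0.77491381  0.7064262 ] [ 0.55888368  0.71533515 -0.41945757] 456.9222031781205
top [0.38896901 0.09238302 1.25026526] [ 0.17998228 -0.00919197 -0.9836269 ] 410.58100509860975
wrist [0.19586195 0.59842765 0.38422348] [ 0.2844255  -0.13611723 -0.9489859 ] 291.18098175002007
[0.2693202  0.56350152 0.23812162] [ 2.21008191e-01  9.75271725e-01 -6.57226020e-04 -1.02511142e-04] 0.15 -0.0187
```

View pics/scene0.png

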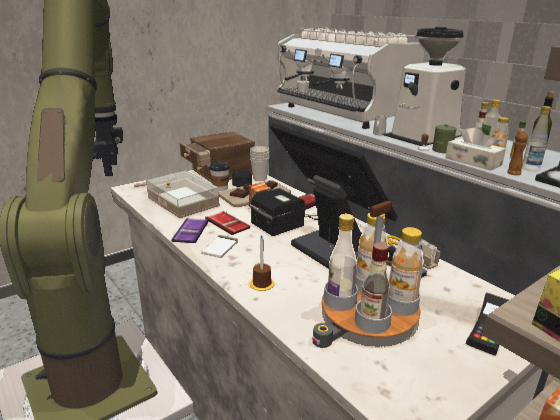

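View pics/top0.png

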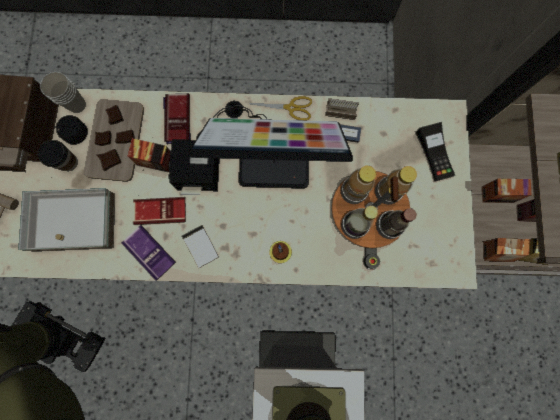

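The scene view shows the locked rack at (370,310), with the boss at (322,333), the pen stand at (262,278) and the red cap at (380,255). In the top view the boss hole is at about (372,261), the pen stand at (281,252), the red cap at (410,215) and the handle at about (399,188). I'll enlarge these areas next.

Run:
```python
from h import *
a=cv2.imread('pics/top0.png');b=cv2.imread('pics/scene0.png')
f=lambda im,x,y,w,h,s:cv2.resize(im[y:y+h,x:x+w],None,fx=s,fy=s,interpolation=cv2.INTER_CUBIC)
A=f(a,325,160,100,115,4) ;B=f(a,262,232,40,40,5)
C=f(b,310,195,120,160,3.5);D=f(b,240,225,45,70,4)
out=np.zeros((600,800,3),np.uint8)
for im,x,y in((A[:460],0,0),(C[:, :400],400,0),(B[:140],0,460),(D[:140],210,460)):
    h=min(im.shape[0],600-y);w=min(im.shape[1],800-x);out[y:y+h,x:x+w]=im[:h,:w]
cv2.imwrite('pics/comp.png',out)
import pickle
d=pickle.load(open('v0.pkl','rb'));ct=d['top'][0];cs=d['scene'][0]
h=onz(ct,372,261,.036);print('hole guess',h,proj(cs,h)); st=onz(ct,281,252,.052);print('stand',st,proj(cs,st))
```

```text
hole guess [ 0.46420956 -0.18041351  0.036     ] [323.05604259 328.19975054]
stand [0.48225293 0.08853333 0.052     ] [261.17232558 268.26798693]
```

View pics/comp.png

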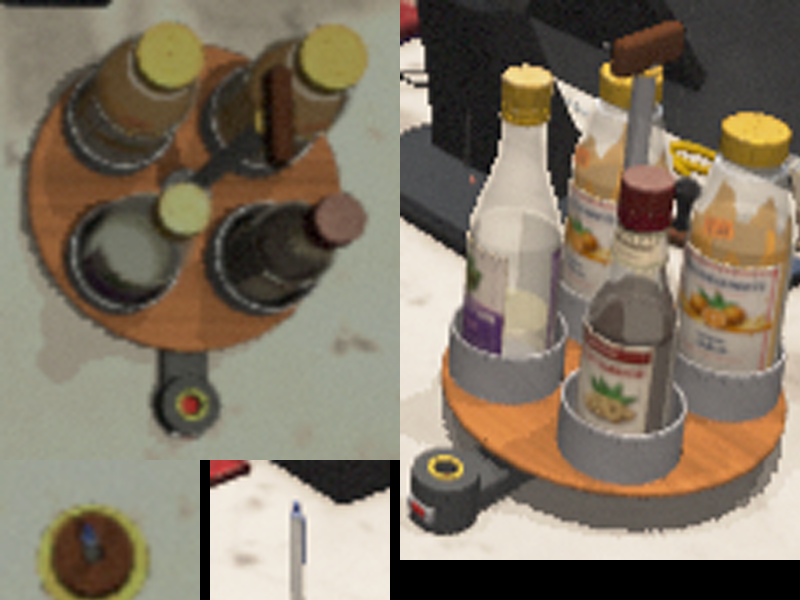

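The enlargement shows the boss hole with its red button at top px ≈ (372.5,261). The handle bar runs along the image vertical. The red cap is front right and the white bottle front left, so the turn is about −45°. The pen leans slightly. Next I'll bring the wrist camera near the pen.

The rows are not in the units I measure in: shifts go in shares of 0.4 m and turns go in shares of pi rad. I convert before sending: -0.352 m / 0.4 = -0.88, -0.342 m / 0.4 = -0.855, -0.445 rad / 3.1416 = -0.1416.

steer_hand(motion=[1, -0.0875, -0.085, -0.025, 0, 0, -0.0318, 1, -0.175, -0.17, -0.05, 0, 0, -0.0637, 1, -0.2625, -0.255, -0.05, 0, 0, -0.0955, 1, -0.35, -0.3425, -0.05, 0, 0, -0.1273, 1, -0.45, -0.425, -0.05, 0, 0, -0.1416, 1, -0.525, -0.5125, -0.05, 0, 0, -0.1416, 1, -0.6125, -0.6, -0.05, 0, 0, -0.1416, 1, -0.7, -0.685, -0.05, 0, 0, -0.1416, 1, -0.7875, -0.77, -0.05, 0, 0, -0.1416, 1, -0.88, -0.855, -0.05, 0, 0, -0.1416])

```text
clock: 1.15
tool_pos: [0.4397, 0.102, 0.2588]
eef_rot: [0.0, 1.0, 0.0, -0.0]
contact_force: [0.7, 0.0, -0.0]
opening: 1.002
finger_force: 0.0
```

steer_hand(motion=[1, 0, 0, 0, 0, 0, 0, 1, 0, 0, 0, 0, 0, 0, 1, 0, 0, 0, 0, 0, 0])

```text
clock: 1.45
tool_pos: [0.4392, 0.1051, 0.2587]
eef_rot: [-0.001, 1.0, 0.0, -0.0]
contact_force: [-0.3, 0.5, -0.6]
opening: 0.999
finger_force: 0.0
```

Run:
```python
from h import *
import pickle
c,im=snap('wrist','w1.png');pickle.dump((c,im),open('w1.pkl','wb'))
s=r.get_state();print(s['tool_pos'],s['eef_rot'],s['clock'],s['contact_force'])
```

```text
[0.43905469 0.10553619 0.25877201] [-1.16528579e-03  9.99999209e-01  4.72887597e-04 -3.28781453e-05] 1.5 [0.42340561 0.48888407 0.79895375]
```

View pics/w1.png

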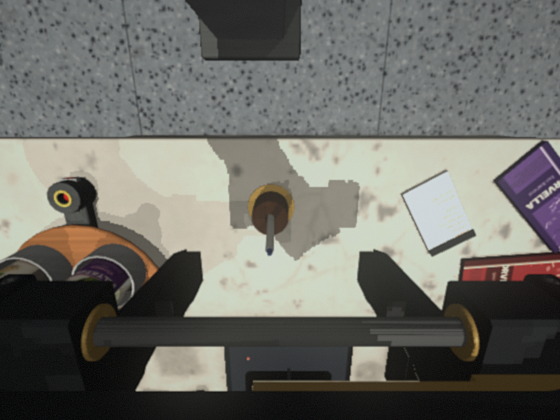

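The wrist view shows the pen's blue top at (269,252) and the stand's wooden top at about (270,212). The boss hole is at (63,197). I'll measure these by colour masks in the three views.

Create m.py:
```python
from h import *
import pickle
d=pickle.load(open('v0.pkl','rb'));d['wrist']=pickle.load(open('w1.pkl','rb'))
def blob(n,lo,hi,box):
    x,y,w,h=box; im=d[n][1][y:y+h,x:x+w]; hsv=cv2.cvtColor(im,cv2.COLOR_RGB2HSV)
    m=cv2.inRange(hsv,lo,hi); k,l,s,ce=cv2.connectedComponentsWithStats(m)
    if k<2: return None
    i=1+np.argmax(s[1:,4]); ys,xs=np.where(l==i); return ce[i]+[x,y],s[i,4],(xs.min()+x,xs.max()+x,ys.min()+y,ys.max()+y)
```

Run:
```python
from m import *
box={'top':(262,235,36,34),'scene':(240,225,45,70),'wrist':(235,170,70,95)}
bb={'top':(360,245,25,28),'scene':(308,315,35,35),'wrist':(40,170,60,60)}
for n in box:
    print(n,'blue',blob(n,(105,90,30),(130,255,255),box[n]))
    print('  foot',blob(n,(20,90,60),(35,255,255),box[n]))
    print('  wood',blob(n,(0,60,20),(15,255,130),box[n]))
    print('  brassring',blob(n,(18,90,60),(38,255,255),bb[n]))
    print('  redbtn',blob(n,(0,150,60),(8,255,255),bb[n]))
```

```text
top blue (array([279., 246.]), np.int32(3), (np.int64(279), np.int64(279), np.int64(245), np.int64(247)))
  foot (array([280.33727811, 252.74556213]), np.int32(169), (np.int64(270), np.int64(291), np.int64(241), np.int64(262)))
  wood (array([280.04705882, 250.85882353]), np.int32(170), (np.int64(273), np.int64(287), np.int64(243), np.int64(258)))
  brassring (array([372.84375, 260.4375 ]), np.int32(32), (np.int64(369), np.int64(376), np.int64(257), np.int64(264)))
  redbtn (array([372.33333333, 260.75      ]), np.int32(12), (np.int64(371), np.int64(374), np.int64(259), np.int64(262)))
scene blue (array([261. , 236.5]), np.int32(2), (np.int64(261), np.int64(261), np.int64(236), np.int64(237)))
  foot (array([261.48888889, 286.21111111]), np.int32(90), (np.int64(250), np.int64(273), np.int64(280), np.int64(290)))
  wood (array([261.69822485, 276.54733728]), np.int32(338), (np.int64(253), np.int64(270), np.int64(264), np.int64(287)))
  brassring (array([322.45454545, 328.06818182]), np.int32(44), (np.int64(318), np.int64(327), np.int64(325), np.int64(331)))
  redbtn (array([314.5, 340. ]), np.int32(6), (np.int64(313), np.int64(316), np.int64(339), np.int64(341)))
wrist blue (array([269.5, 253. ]), np.int32(2), (np.int64(269), np.int64(270), np.int64(253), np.int64(253)))
  foot (array([270.0704698 , 196.55704698]), np.int32(298), (np.int64(248), np.int64(293), np.int64(185), np.int64(219)))
  wood (array([269.56438026, 214.45607702]), np.int32(831), (np.int64(252), np.int64(287), np.int64(192), np.int64(233)))
  brassring (array([ 62.11042945, 198.25766871]), np.int32(163), (np.int64(54), np.int64(71), np.int64(190), np.int64(206)))
  redbtn (array([ 64.95833333, 197.08333333]), np.int32(24), (np.int64(63), np.int64(67), np.int64(194), np.int64(200)))
```

Run:
```python
from m import *
f=lambda n,x,y,w,h,s:cv2.resize(d[n][1][y:y+h,x:x+w,::-1],None,fx=s,fy=s,interpolation=cv2.INTER_NEAREST)
o=np.zeros((600,800,3),np.uint8)
for im,x,y in((f('wrist',235,170,70,95,6),0,0),(f('scene',242,225,40,70,8),430,0)):
    o[y:y+im.shape[0],x:x+im.shape[1]]=im[:600]
cv2.imwrite('pics/c2.png',o)
```

```text
(no output)
```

View pics/c2.png

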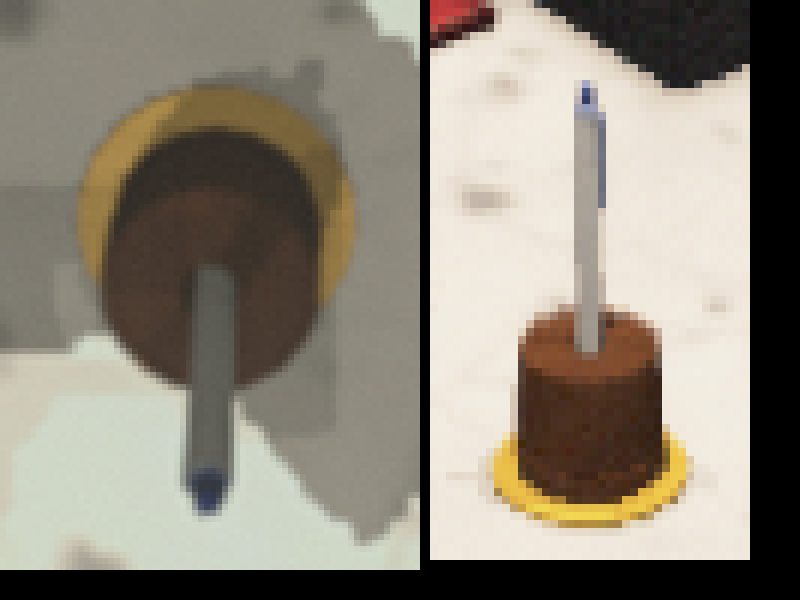

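The pen's top is at wrist px (269.5,255) and scene px (261.6,235.3). The stand's top-ellipse centre is at wrist (270.4,217.5) and scene (262,267.6). The clip faces away from the robot, so closing along y grips the plain barrel.

Run:
```python
from m import *
np.set_printoptions(precision=4,suppress=True)
c={n:d[n][0] for n in d}
def T(**k): return tri([ray(c[n],*p) for n,p in k.items()])
print('pentop',T(wrist=(269.5,255),scene=(261.6,235.3)),T(wrist=(269.5,255),scene=(261.6,235.3),top=(279.,245.5)))
print('standtop',T(wrist=(270.4,217.5),scene=(262,267.6)),T(wrist=(270.4,217.5),scene=(262,267.6),top=(280.3,251)))
print('standtop planes',[onz(c[n],*p,.052) for n,p in dict(wrist=(270.4,217.5),scene=(262,267.6)).items()])
print('foot',onz(c['wrist'],270.5,207,.004),onz(c['top'],280.5,251.8,.004))
print('hole',T(wrist=(62.1,198.2),scene=(322.5,328.1),top=(372.8,260.5)))
print('hole planes',onz(c['wrist'],62.1,198.2,.036),onz(c['scene'],322.5,328.1,.036),onz(c['top'],372.8,260.5,.036))
for P in ([.4822,.0885,.052],):print([proj(c[n],P) for n in c])
# turntable disc, caps, handle
for n,b in (('top',(325,160,100,95)),):
    for nm,lo,hi in(('wood',(5,120,90),(17,255,255)),('redcap',(0,60,70),(8,255,160)),('white?',(22,90,100),(32,255,255))):
        print(nm,blob(n,lo,hi,b))
print('redcap scene',blob('scene',(0,100,50),(6,255,200),(365,240,30,25)))
# till corner guess
print('screen corner',onz(c['top'],352,158,.15),onz(c['top'],352,158,.38))
```

```text
pentop (array([0.4901, 0.0953, 0.1469]), [np.float64(0.0007040656129377749), np.float64(0.0007040656129376518)]) (array([0.491 , 0.0953, 0.1464]), [np.float64(0.00018819094061211727), np.float64(0.001412834935277491), np.float64(0.0012753391894444516)])
standtop (array([0.4875, 0.093 , 0.0497]), [np.float64(0.0005382870168294736), np.float64(0.0005382870168294845)]) (array([0.4862, 0.0917, 0.051 ]), [np.float64(0.0015667172446748503), np.float64(0.0008373607896865543), np.float64(0.001452919448768155)])
standtop planes [array([0.4861, 0.0933, 0.052 ]), array([0.486, 0.09 , 0.052])]
foot [0.4874 0.0921 0.004 ] [0.4866 0.0899 0.004 ]
hole (array([ 0.4646, -0.181 ,  0.0368]), [np.float64(0.0005614725358963315), np.float64(0.001986084423867617), np.float64(0.0018823580513715218)])
hole planes [ 0.4652 -0.1813  0.036 ] [ 0.4634 -0.1794  0.036 ] [ 0.4657 -0.1828  0.036 ]
[array([261.1632, 268.2796]), array([281.0109, 252.0185]), array([266.64  , 214.6525])]
wood (array([365.0593, 219.1968]), np.int32(1265), (np.int64(332), np.int64(409), np.int64(186), np.int64(247)))
redcap (array([406.    , 218.6667]), np.int32(3), (np.int64(405), np.int64(407), np.int64(218), np.int64(219)))
white? (array([367.1185, 173.3033]), np.int32(211), (np.int64(359), np.int64(375), np.int64(166), np.int64(181)))
redcap scene (array([380.3509, 252.3772]), np.int32(114), (np.int64(372), np.int64(388), np.int64(247), np.int64(259)))
screen corner [ 0.742  -0.1024  0.15  ] [ 0.6682 -0.0617  0.38  ]
```

In the tool's units: 0.165 m / 0.4 = 0.4125, -0.011 m / 0.4 = -0.0275.

steer_hand(motion=[1, -0.0625, -0.015, 0.05, 0, 0, 0, 1, -0.125, -0.0275, 0.125, 0, 0, 0, 1, -0.125, -0.0275, 0.225, 0, 0, 0, 0.6, -0.125, -0.0275, 0.325, 0, 0, 0, 0.4, -0.125, -0.0275, 0.3875, 0, 0, 0, 0.3, -0.125, -0.0275, 0.4125, 0, 0, 0, 0.3, -0.125, -0.0275, 0.4125, 0, 0, 0, 0.3, -0.125, -0.0275, 0.4125, 0, 0, 0], squeeze=20)

```text
clock: 2.3
tool_pos: [0.49, 0.0939, 0.0946]
eef_rot: [-0.0, 1.0, 0.0, 0.001]
contact_force: [0.3, -0.0, -0.1]
opening: 0.565
finger_force: 0.0
```

Run:
```python
from h import *
s=r.get_state();print(s['tool_pos'],s['eef_rot'],s['opening'])
```

```text
[0.4900028  0.09385618 0.09459084] [-3.25368183e-04  9.99999632e-01  3.72627696e-04  7.01059730e-04] 0.5645297645216809
```

steer_hand(motion=[0.15, 0, 0, 0, 0, 0, 0, 0.15, 0, 0, 0, 0, 0, 0, 0.15, 0, 0, 0, 0, 0, 0, 0.15, 0, 0, 0, 0, 0, 0, 0.0, 0, 0, 0, 0, 0, 0, 0.0, 0, 0, 0, 0, 0, 0, 0.0, 0, 0, 0, 0, 0, 0, 0, 0, 0, 0, 0, 0, 0], squeeze=20)

```text
clock: 3.1
tool_pos: [0.4895, 0.0928, 0.0937]
eef_rot: [0.0, 1.0, 0.0, -0.0]
contact_force: [-0.5, -0.4, -0.1]
opening: 0.083
finger_force: 20.0
```

steer_hand(motion=[0, 0, 0, 0, 0, 0, 0, 0, 0, 0, 0, 0, 0, 0, 0, 0, 0, 0, 0, 0, 0], squeeze=20)

```text
clock: 3.4
tool_pos: [0.4895, 0.0928, 0.0937]
eef_rot: [0.0, 1.0, 0.0, -0.0]
contact_force: [-0.2, -0.0, 0.1]
opening: 0.093
finger_force: 20.0
```

In the tool's units: -0.274 m / 0.4 = -0.685, 0.0245 m / 0.4 = 0.0613.

steer_hand(motion=[0, 0, 0, -0.05, 0, 0, 0, 0, 0, 0, -0.125, 0, 0, 0, 0, 0, 0, -0.2, 0, 0, 0, 0, 0.0075, -0.075, -0.2, 0, 0, 0, 0, 0.02, -0.175, -0.2, 0, 0, 0, 0, 0.03, -0.3, -0.2, 0, 0, 0, 0, 0.04, -0.425, -0.2, 0, 0, 0, 0, 0.05, -0.525, -0.2, 0, 0, 0, 0, 0.0613, -0.625, -0.175, 0, 0, 0, 0, 0.0613, -0.685, -0.125, 0, 0, 0])

```text
clock: 4.4
tool_pos: [0.4643, -0.1854, 0.1442]
eef_rot: [0.003, 1.0, -0.001, 0.001]
contact_force: [0.1, 0.5, 0.3]
opening: 0.094
finger_force: 20.0
```

steer_hand(motion=[0, 0, 0, 0, 0, 0, 0, 0, 0, 0, 0, 0, 0, 0, 0, 0, 0, 0, 0, 0, 0, 0, 0, 0, 0, 0, 0, 0])

```text
clock: 4.8
tool_pos: [0.4655, -0.1795, 0.1443]
eef_rot: [-0.001, 1.0, 0.0, 0.001]
contact_force: [-0.0, -0.0, 0.5]
opening: 0.09
finger_force: 20.0
```

Run:
```python
from h import *
import pickle
d={n:snap(n,n+'2.png') for n in('scene','top','wrist')}
pickle.dump(d,open('v2.pkl','wb'));s=r.get_state();print(s['tool_pos'],s['eef_rot'],s['finger_force'])
f=lambda n,x,y,w,h,s:cv2.resize(d[n][1][y:y+h,x:x+w,::-1],None,fx=s,fy=s,interpolation=cv2.INTER_NEAREST)
o=np.zeros((600,800,3),np.uint8)
u,v=np.int32(proj(d['wrist'][0],s['tool_pos']+np.array([0,0,-.09])));print(u,v)
for im,x,y in((f('wrist',max(u-50,0),max(v-75,0),100,150,4),0,0),(f('scene',290,255,65,100,6),405,0)):
    o[y:y+im.shape[0],x:x+im.shape[1]]=im[:600,:800-x]
cv2.imwrite('pics/c3.png',o)
```

```text
[ 0.46522941 -0.18029092  0.14412852] [-4.71072586e-04  9.99999815e-01  5.57820829e-05  3.81866998e-04] 19.999923054710962
279 212
```

View pics/c3.png

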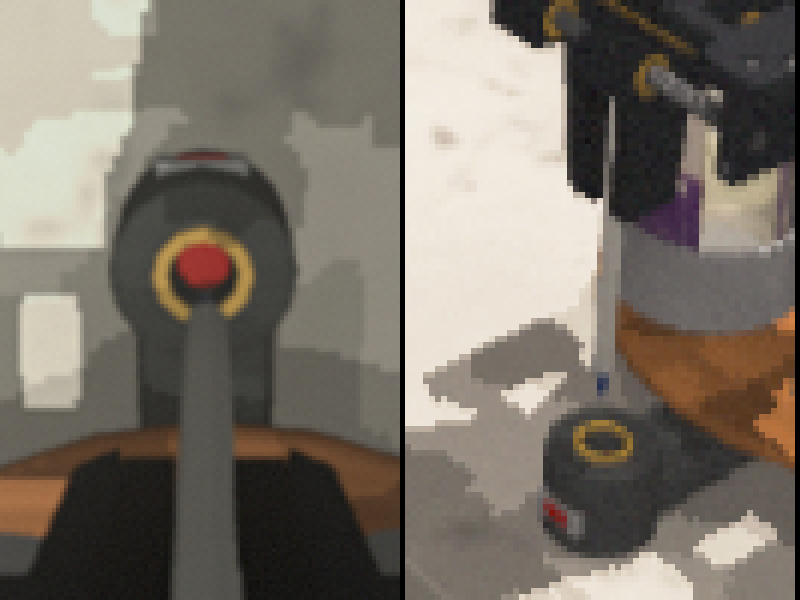

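The wrist crop shows the pen tip at about (280.5,211), just in front of the brass ring at (279.8,206.2). In the scene view the tip is at (322.5,320.8), above the ring at (322.8,328.5). So the lateral alignment is nearly right.

Run:
```python
from h import *
import pickle
np.set_printoptions(precision=4,suppress=True)
d=pickle.load(open('v2.pkl','rb'));w,s=d['wrist'][0],d['scene'][0]
tip=tri([ray(w,280.5,211),ray(s,322.5,320.8)]);hole=tri([ray(w,279.8,206.2),ray(s,322.8,328.5)])
print(tip,hole,onz(w,279.8,206.2,.036),onz(s,322.8,328.5,.036))
print('wrist tip at z .0545',onz(w,280.5,211,.054),onz(s,322.5,320.8,.054))
```

```text
(array([ 0.4627, -0.1793,  0.0568]), [np.float64(0.00041823080905097304), np.float64(0.0004182308090509596)]) (array([ 0.4653, -0.1797,  0.0344]), [np.float64(0.0008356765772282627), np.float64(0.0008356765772282066)]) [ 0.4655 -0.1801  0.036 ] [ 0.4631 -0.1808  0.036 ]
wrist tip at z .0545 [ 0.4641 -0.1795  0.054 ] [ 0.4648 -0.1766  0.054 ]
```

In the tool's units: 0.0345 m / 0.4 = 0.0863, 0.026 m / 0.4 = 0.065.

steer_hand(motion=[0, -0.0025, -0.0013, 0.0125, 0, 0, 0, 0, -0.0038, -0.0018, 0.03, 0, 0, 0, 0, -0.0038, -0.0018, 0.045, 0, 0, 0, 0, -0.0038, -0.0018, 0.0575, 0, 0, 0, 0, -0.0038, -0.0018, 0.065, 0, 0, 0, 0, -0.0038, -0.0018, 0.0725, 0, 0, 0, 0, -0.0038, -0.0018, 0.0775, 0, 0, 0, 0, -0.0038, -0.0018, 0.0825, 0, 0, 0, 0, -0.0038, -0.0018, 0.0863, 0, 0, 0, 0, -0.0038, -0.0018, 0.0863, 0, 0, 0])

```text
clock: 5.95
tool_pos: [0.4664, -0.1819, 0.1091]
eef_rot: [0.0, 1.0, 0.0, 0.0]
contact_force: [0.3, -0.1, 2.1]
opening: 0.093
finger_force: 20.0
```

In the tool's units: 0.0018 m / 0.4 = 0.0045, 0.001 m / 0.4 = 0.0025.

steer_hand(motion=[0, 0, 0.0013, 0.0025, 0, 0, 0, 0, 0, 0.0025, 0.0045, 0, 0, 0, 0, 0, 0.0025, 0.0045, 0, 0, 0, 0, 0, 0.0025, 0.0045, 0, 0, 0])

```text
clock: 6.35
tool_pos: [0.4664, -0.1811, 0.1074]
eef_rot: [0.0, 1.0, -0.0, 0.0]
contact_force: [0.3, -1.1, 2.9]
opening: 0.093
finger_force: 20.0
```

Run:
```python
from h import *
import pickle
d={n:snap(n,n+'3.png') for n in('scene','wrist')}
f=lambda n,x,y,w,h,s:cv2.resize(d[n][1][y:y+h,x:x+w,::-1],None,fx=s,fy=s,interpolation=cv2.INTER_NEAREST)
o=np.zeros((600,800,3),np.uint8)
for im,x,y in((f('wrist',230,140,100,140,4),0,0),(f('scene',290,265,65,90,6),405,0)):
    o[y:y+im.shape[0],x:x+im.shape[1]]=im[:600,:800-x]
cv2.imwrite('pics/c4.png',o)
for n in d:
    h=cv2.cvtColor(d[n][1],cv2.COLOR_RGB2HSV);x,y,W,H=(300,315,40,40) if n=='scene' else (240,140,80,110)
    print(n,cv2.countNonZero(cv2.inRange(h[y:y+H,x:x+W],(0,150,60),(8,255,255))))
print(r.get_state()['contact_force'],r.get_state()['tool_pos'])
```

```text
scene 23
wrist 201
[ 0.31488434 -0.15426909  3.35210879] [ 0.46642624 -0.18108048  0.10745236]
```

View pics/c4.png

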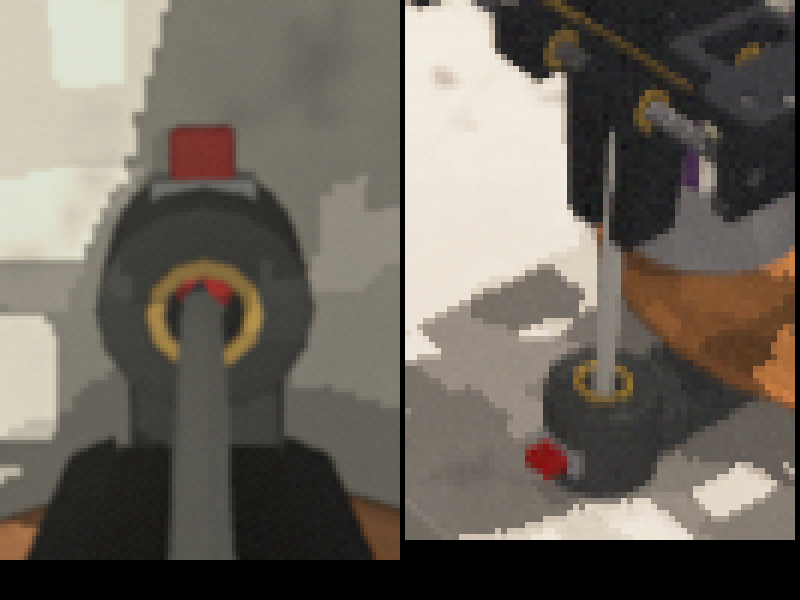

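The red tab has popped out: wrist crop (202,152), scene crop (547,457). The pen tip is on the button at 3.3 N. Next I'll take the pen back to its stand.

In the tool's units: 0.2738 m / 0.4 = 0.6845, -0.085 m / 0.4 = -0.2125.

steer_hand(motion=[0, 0, 0, -0.05, 0, 0, 0, 0, 0, 0, -0.125, 0, 0, 0, 0, 0, 0, -0.2125, 0, 0, 0, 0, -0.0075, 0.075, -0.2125, 0, 0, 0, 0, -0.015, 0.2, -0.2125, 0, 0, 0, 0, -0.025, 0.325, -0.2125, 0, 0, 0, 0, -0.0375, 0.45, -0.2125, 0, 0, 0, 0, -0.05, 0.5625, -0.2125, 0, 0, 0, 0, -0.0578, 0.6375, -0.2125, 0, 0, 0, 0, -0.0578, 0.6845, -0.2125, 0, 0, 0])

```text
clock: 7.45
tool_pos: [0.4894, 0.0969, 0.1922]
eef_rot: [-0.002, 1.0, 0.001, 0.0]
contact_force: [-0.2, -1.4, -1.1]
opening: 0.093
finger_force: 20.0
```

steer_hand(motion=[0, 0, 0, 0, 0, 0, 0, 0, 0, 0, 0.025, 0, 0, 0, 0, 0, 0, 0.05, 0, 0, 0, 0, 0, 0, 0.075, 0, 0, 0, 0, 0, 0, 0.075, 0, 0, 0, 0, 0, 0, 0.075, 0, 0, 0])

```text
clock: 8.05
tool_pos: [0.4893, 0.0922, 0.1619]
eef_rot: [0.001, 1.0, -0.0, -0.001]
contact_force: [0.0, 0.0, -0.1]
opening: 0.089
finger_force: 20.0
```

Run:
```python
from h import *
np.set_printoptions(precision=4,suppress=True)
c,im=snap('wrist','w4.png');s=r.get_state();print(s['tool_pos'],s['eef_rot'])
tip=s['tool_pos']+np.array([-.002,.0005,-.0905]);print(tip,proj(c,tip),proj(c,[.4863,.0918,.052]))
x,y=np.int32(proj(c,[.4863,.0918,.052]))
cv2.imwrite('pics/c5.png',cv2.resize(im[y-65:y+65,x-65:x+65,::-1],None,fx=4,fy=4,interpolation=cv2.INTER_NEAREST));print(x-65,y-65)
```

```text
[0.4896 0.0925 0.1623] [ 0.0008  1.     -0.     -0.0001]
[0.4876 0.093  0.0718] [280.9011 210.7777] [279.5242 202.5268]
214 137
```

View pics/c5.png

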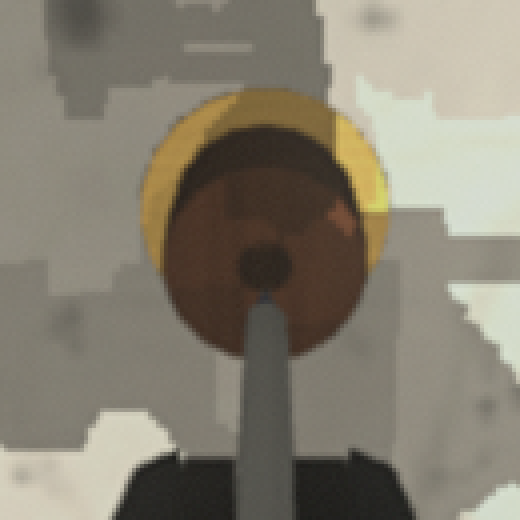

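The hole mouth is at crop (265,265) and the tip at (265,292). They share a column, and the row offset fits the 20 mm height difference, so the tip is aligned within 1 mm. Now I'll lower it.

In the tool's units: 0.0665 m / 0.4 = 0.1663, 0.052 m / 0.4 = 0.13.

steer_hand(motion=[0, 0, 0, 0.03, 0, 0, 0, 0, 0, 0, 0.06, 0, 0, 0, 0, 0, 0, 0.085, 0, 0, 0, 0, 0, 0, 0.11, 0, 0, 0, 0, 0, 0, 0.13, 0, 0, 0, 0, 0, 0, 0.1475, 0, 0, 0, 0, 0, 0, 0.16, 0, 0, 0, 0, 0, 0, 0.1663, 0, 0, 0, 0, 0, 0, 0.1663, 0, 0, 0])

```text
clock: 9.0
tool_pos: [0.4895, 0.0929, 0.0957]
eef_rot: [0.0, 1.0, -0.0, -0.0]
contact_force: [-1.0, -0.0, -0.3]
opening: 0.094
finger_force: 20.0
```

In the tool's units: -0.24 m / 0.4 = -0.6, -0.21 m / 0.4 = -0.525.

steer_hand(motion=[0.2, 0, 0, 0, 0, 0, 0, 0.4, 0, 0, 0, 0, 0, 0, 0.5, 0, 0, 0, 0, 0, 0, 0.5, 0, 0, 0, 0, 0, 0, 0.5, 0, 0, -0.075, 0, 0, 0, 0.5, 0, 0, -0.2, 0, 0, 0, 0.5, 0, 0, -0.325, 0, 0, 0, 0.5, 0.075, -0.025, -0.425, 0, 0, 0, 0.5, 0.125, -0.125, -0.525, 0, 0, 0, 0.5, 0.125, -0.225, -0.6, 0, 0, 0])

```text
clock: 10.0
tool_pos: [0.438, 0.0114, 0.3314]
eef_rot: [-0.002, 1.0, -0.0, -0.0]
contact_force: [0.9, -0.0, -0.8]
opening: 0.506
finger_force: 0.0
```

steer_hand(motion=[0.5, 0.025, -0.1, -0.05, 0, 0, 0, 0.5, 0.05, -0.2, -0.125, 0, 0, 0, 0.5, 0.05, -0.3, -0.175, 0, 0, 0, 0.5, 0.05, -0.4, -0.175, 0, 0, 0, 0.5, 0.05, -0.45, -0.175, 0, 0, 0, 0.5, 0.05, -0.45, -0.175, 0, 0, 0, 0.5, 0.05, -0.45, -0.175, 0, 0, 0])

```text
clock: 10.7
tool_pos: [0.4198, -0.1683, 0.3994]
eef_rot: [0.0, 1.0, 0.0, -0.0]
contact_force: [-0.2, 0.1, 0.0]
opening: 0.5
finger_force: 0.0
```

Run:
```python
from h import *
import pickle
d={n:snap(n,n+'5.png') for n in('scene','top','wrist')};pickle.dump(d,open('v5.pkl','wb'))
s=r.get_state();print(s['tool_pos'],s['eef_rot'])
f=lambda n,x,y,w,h,s:cv2.resize(d[n][1][y:y+h,x:x+w,::-1],None,fx=s,fy=s,interpolation=cv2.INTER_NEAREST)
o=np.zeros((600,800,3),np.uint8)
for im,x,y in((f('wrist',0,0,560,420,1),0,0),(f('scene',242,225,40,70,6),560,0),(f('top',262,232,40,40,4),560,430)):
    o[y:y+im.shape[0],x:x+im.shape[1]]=im[:600-y,:800-x]
cv2.imwrite('pics/c6.png',o)
```

```text
[ 0.42014508 -0.16734736  0.39957609] [-1.10675357e-03  9.99999329e-01  3.39472848e-04 -4.07531790e-05]
```

View pics/c6.png

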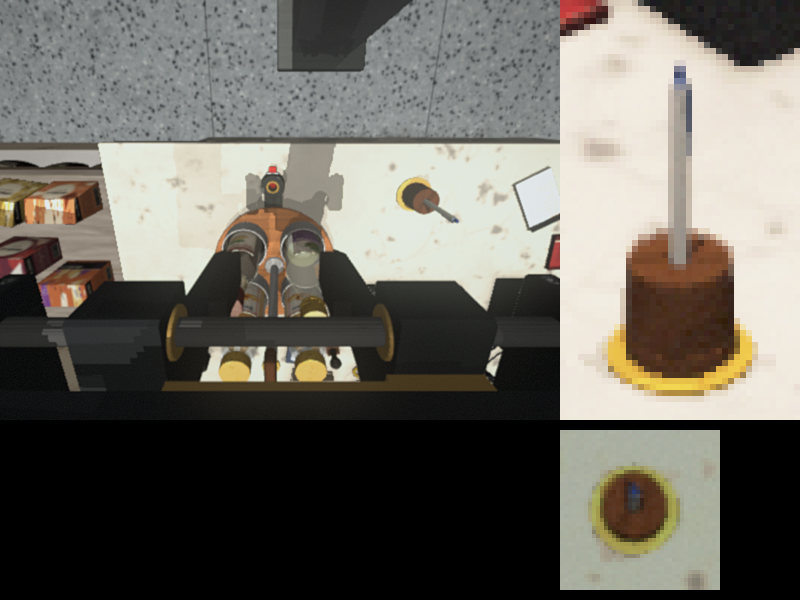

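The pen stands in its stand again (scene crop (680,165)). The handle bar shows dark brown at wrist (270,368), running along x. I'll measure the handle and the turntable disc.

Run:
```python
from h import *
import pickle
np.set_printoptions(precision=4,suppress=True)
d0=pickle.load(open('v0.pkl','rb'));d5=pickle.load(open('v5.pkl','rb'))
def m(im,box,lo,hi):
    x,y,w,h=box;k=cv2.inRange(cv2.cvtColor(im,cv2.COLOR_RGB2HSV),lo,hi);o=np.zeros_like(k);o[y:y+h,x:x+w]=k[y:y+h,x:x+w]
    n,l,s,c=cv2.connectedComponentsWithStats(o);i=1+np.argmax(s[1:,4]);return (l==i).astype(np.uint8)
def rect(k):
    p=np.argwhere(k)[:,::-1].astype(np.float32);return cv2.minAreaRect(p)
kt=m(d0['top'][1],(386,170,16,36),(0,60,20),(14,255,95));rt=rect(kt);print('top',rt,kt.sum())
ks=m(d0['scene'][1],(367,198,32,22),(0,80,20),(14,255,130));rs=rect(ks);print('scene',rs,ks.sum())
kw=m(d5['wrist'][1],(255,345,30,37),(0,60,15),(14,255,130));print('wrist',rect(kw),kw.sum())
ct,cs=d0['top'][0],d0['scene'][0]
C=tri([ray(ct,*rt[0]),ray(cs,*rs[0])]);print('handle c',C)
for z in(.29,.302):
    print(z,[onz(ct,*p,z) for p in cv2.boxPoints(rt)])
# turntable outline: orange pixels in top0, min enclosing circle after projecting onto z=.036
k=cv2.inRange(cv2.cvtColor(d0['top'][1],cv2.COLOR_RGB2HSV),(5,110,90),(18,255,255));k[:160]=0;k[250:]=0;k[:,:325]=0;k[:,415:]=0
pts=np.argwhere(k)[:,::-1];P=np.array([onz(ct,u,v,.036)[:2] for u,v in pts])
best=P[(np.hypot(*(P-[.62,-.19]).T)<.15)];print('disc',cv2.minEnclosingCircle(best.astype(np.float32)))
# rims of wood at camera-left & front
hole=np.array([.4648,-.1805])
c=C[0][:2];v=c-hole;print('axis dist',np.linalg.norm(v),'yaw',np.arctan2(v[1],v[0]))
```

```text
top ((394.5, 189.0), (26.0, 7.0), 90.0) 143
scene ((380.5540466308594, 208.17567443847656), (11.689912796020508, 22.277006149291992), 72.89727020263672) 230
wrist ((270.0, 364.5), (33.0, 10.0), 90.0) 290
handle c (array([ 0.6213, -0.1789,  0.2907]), [np.float64(0.0011362400047110633), np.float64(0.0011362400047109154)])
0.29 [array([ 0.6545, -0.1721,  0.29  ]), array([ 0.655 , -0.1891,  0.29  ]), array([ 0.5907, -0.1876,  0.29  ]), array([ 0.5902, -0.1708,  0.29  ])]
0.302 [array([ 0.6512, -0.1688,  0.302 ]), array([ 0.6517, -0.1856,  0.302 ]), array([ 0.5881, -0.1841,  0.302 ]), array([ 0.5877, -0.1675,  0.302 ])]
disc ((0.6297506093978882, -0.18669866025447845), 0.12946224212646484)
axis dist 0.15654051579821246 yaw 0.01036842575897713
```

In the tool's units: -0.202 m / 0.4 = -0.505, -0.012 m / 0.4 = -0.03.

steer_hand(motion=[0.5, -0.075, -0.005, 0, 0, 0, 0, 0.5, -0.1875, -0.01, 0.025, 0, 0, 0, 0.5, -0.3, -0.0175, 0.05, 0, 0, 0, 0.5, -0.4, -0.0225, 0.1, 0, 0, 0, 0.5, -0.475, -0.03, 0.125, 0, 0, 0, 0.5, -0.505, -0.03, 0.1625, 0, 0, 0, 0.5, -0.505, -0.03, 0.1625, 0, 0, 0, 0.5, -0.505, -0.03, 0.1625, 0, 0, 0, 0.5, -0.505, -0.03, 0.1625, 0, 0, 0])

```text
clock: 11.75
tool_pos: [0.6212, -0.1812, 0.3359]
eef_rot: [0.0, 1.0, -0.0, 0.0]
contact_force: [0.4, -0.6, -0.8]
opening: 0.501
finger_force: 0.0
```

Run:
```python
from h import *
import pickle
np.set_printoptions(precision=4,suppress=True)
c,im=snap('wrist','w6.png');pickle.dump((c,im),open('w6.pkl','wb'));s=r.get_state();print(s['tool_pos'],s['eef_rot'],s['q'])
k=cv2.inRange(cv2.cvtColor(im,cv2.COLOR_RGB2HSV),(0,60,15),(14,255,130));x,y=np.int32(proj(c,[.622,-.179,.302]));print(x,y)
o=np.zeros_like(k);o[max(y-60,0):y+50,x-40:x+40]=k[max(y-60,0):y+50,x-40:x+40]
n,l,st,ce=cv2.connectedComponentsWithStats(o);i=1+np.argmax(st[1:,4]);p=np.argwhere(l==i)[:,::-1]
rt=cv2.minAreaRect(p.astype(np.float32));print(rt,st[i])
print([onz(c,*q,.302) for q in cv2.boxPoints(rt)],onz(c,*rt[0],.302))
```

```text
[ 0.6213 -0.1814  0.3361] [ 0.0006  1.     -0.0004  0.0006] [ 0.4097  0.6459 -0.3811  1.3531  0.2446  1.1872  1.5769]
283 240
((280.5, 228.0), (96.0, 45.0), 90.0) [ 258  180   46   97 1713]
[array([ 0.5801, -0.1952,  0.302 ]), array([ 0.5801, -0.1668,  0.302 ]), array([ 0.6491, -0.1651,  0.302 ]), array([ 0.6491, -0.1968,  0.302 ])] [ 0.6127 -0.181   0.302 ]
```

View pics/w6.png

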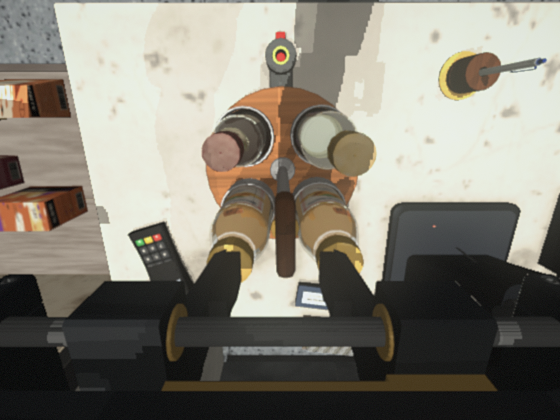

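The wrist view shows the handle bar vertical, from (285,193) to (286,276), between the fingers. The red cap is at (221,153) and the boss hole at (281,56). The handle is about 3 mm to +y of the tool, so I'll shift, descend and close.

In the tool's units: 0.063 m / 0.4 = 0.1575, 0.003 m / 0.4 = 0.0075.

steer_hand(motion=[0.5, 0, 0.0075, 0.0375, 0, 0, 0, 0.5, 0, 0.0075, 0.075, 0, 0, 0, 0.5, 0, 0.0075, 0.1125, 0, 0, 0, 0.5, 0, 0.0075, 0.1425, 0, 0, 0, 0.4, 0, 0.0075, 0.1575, 0, 0, 0, 0.3, 0, 0.0075, 0.1575, 0, 0, 0, 0.25, 0, 0.0075, 0.1575, 0, 0, 0, 0.2, 0, 0.0075, 0.1575, 0, 0, 0, 0.16, 0, 0.0075, 0.1575, 0, 0, 0, 0.12, 0, 0.0075, 0.1575, 0, 0, 0], squeeze=10)

```text
clock: 12.8
tool_pos: [0.6225, -0.1776, 0.2723]
eef_rot: [0.0, 1.0, 0.0, 0.001]
contact_force: [-0.5, 1.7, 1.7]
opening: 0.164
finger_force: 10.0
```

steer_hand(motion=[0.1, 0, 0, 0, 0, 0, 0, 0.05, 0, 0, 0, 0, 0, 0, 0, 0, 0, 0, 0, 0, 0, 0, 0, 0, 0, 0, 0, 0, 0, 0, 0, 0, 0, 0, 0], squeeze=15)

```text
clock: 13.3
tool_pos: [0.6225, -0.1776, 0.2723]
eef_rot: [0.0, 1.0, 0.0, 0.001]
contact_force: [-0.3, 2.6, 5.8]
opening: 0.161
finger_force: 15.0
```

The rows are not in the units I measure in: shifts go in shares of 0.4 m and turns go in shares of pi rad. I convert before sending: 0.24 rad / 3.1416 = 0.0764.

steer_hand(motion=[0, 0, 0, 0, 0, 0, 0.0016, 0, 0, 0, 0, 0, 0, 0.0048, 0, 0, 0, 0, 0, 0, 0.0111, 0, 0, 0, 0, 0, 0, 0.0191, 0, 0, 0, 0, 0, 0, 0.0286, 0, 0, 0, 0, 0, 0, 0.0382, 0, 0, 0, 0, 0, 0, 0.0477, 0, 0, 0, 0, 0, 0, 0.0573, 0, 0, 0, 0, 0, 0, 0.0668, 0, 0, 0, 0, 0, 0, 0.0764])

```text
clock: 14.3
tool_pos: [0.6225, -0.1777, 0.2723]
eef_rot: [0.12, 0.993, 0.0, 0.001]
contact_force: [-0.6, 2.1, 6.4]
opening: 0.162
finger_force: 15.0
```

steer_hand(motion=[0, 0, 0, 0, 0, 0, 0.0095, 0, 0, 0, 0, 0, 0, 0.0191, 0, 0, 0, 0, 0, 0, 0.0286, 0, 0, 0, 0, 0, 0, 0.0382, 0, 0, 0, 0, 0, 0, 0.0477, 0, 0, 0, 0, 0, 0, 0.0573, 0, 0, 0, 0, 0, 0, 0.0668, 0, 0, 0, 0, 0, 0, 0.0764, 0, 0, 0, 0, 0, 0, 0.0859, 0, 0, 0, 0, 0, 0, 0.0955])

```text
clock: 15.3
tool_pos: [0.6224, -0.1779, 0.2723]
eef_rot: [0.268, 0.964, 0.0, 0.001]
contact_force: [-0.8, 1.9, 5.2]
opening: 0.156
finger_force: 15.0
```

steer_hand(motion=[0, 0, 0, 0, 0, 0, 0.0095, 0, 0, 0, 0, 0, 0, 0.0191, 0, 0, 0, 0, 0, 0, 0.0286, 0, 0, 0, 0, 0, 0, 0.0382, 0, 0, 0, 0, 0, 0, 0.0477, 0, 0, 0, 0, 0, 0, 0.0573, 0, 0, 0, 0, 0, 0, 0.0668, 0, 0, 0, 0, 0, 0, 0.0732, 0, 0, 0, 0, 0, 0, 0.0764, 0, 0, 0, 0, 0, 0, 0.078])

```text
clock: 16.3
tool_pos: [0.6224, -0.178, 0.2723]
eef_rot: [0.383, 0.924, 0.0, 0.001]
contact_force: [-0.6, 1.7, 5.0]
opening: 0.161
finger_force: 15.0
```

steer_hand(motion=[0, 0, 0, 0, 0, 0, 0, 0, 0, 0, 0, 0, 0, 0, 0, 0, 0, 0, 0, 0, 0, 0, 0, 0, 0, 0, 0, 0])

```text
clock: 16.7
tool_pos: [0.6224, -0.1779, 0.2723]
eef_rot: [0.383, 0.924, 0.0, 0.0]
contact_force: [-0.3, 2.6, 5.5]
opening: 0.16
finger_force: 15.0
```

Run:
```python
from h import *
import pickle
np.set_printoptions(precision=4,suppress=True)
d={n:snap(n,n+'7.png') for n in('scene','top','wrist')};pickle.dump(d,open('v7.pkl','wb'))
s=r.get_state();print(s['tool_pos'],R.from_quat(s['eef_rot']).as_matrix()[:,0],s['q'])
f=lambda n,x,y,w,h,s:cv2.resize(d[n][1][y:y+h,x:x+w,::-1],None,fx=s,fy=s,interpolation=cv2.INTER_NEAREST)
o=np.zeros((600,800,3),np.uint8)
for im,x,y in((f('wrist',0,0,560,420,1),0,0),(f('scene',300,225,120,130,2),560,0),(f('top',325,160,100,115,2),560,300)):
    o[y:y+im.shape[0],x:x+im.shape[1]]=im[:600-y,:800-x]
cv2.imwrite('pics/c7.png',o)
```

```text
[ 0.6224 -0.178   0.2723] [-0.707   0.7072 -0.0006] [ 0.2875  0.6839 -0.1506  1.454   0.1117  1.0112  0.8962]
```

View pics/c7.png

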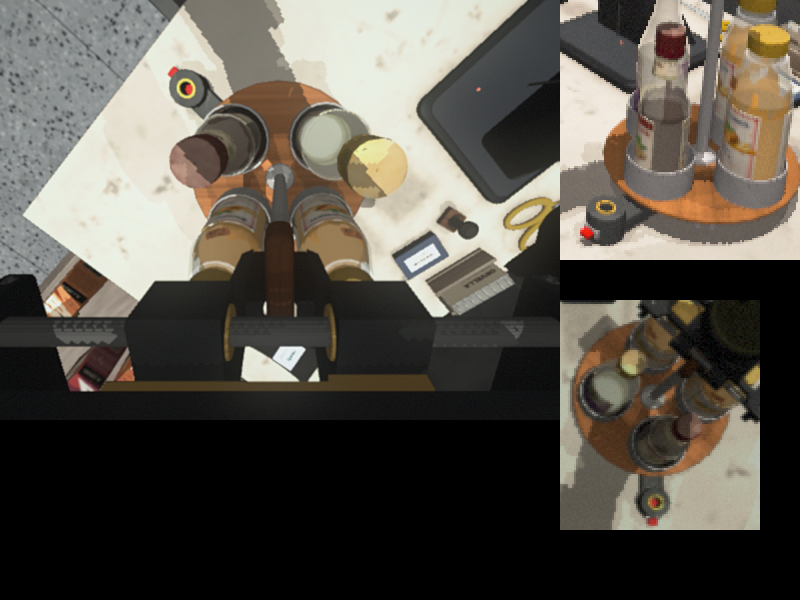

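The red-capped bottle now stands at the front, in line with the boss (top crop: cup (660,440), hole (655,503)). I'll measure its cap in two views.

Run:
```python
from h import *
import pickle
np.set_printoptions(precision=4,suppress=True)
d=pickle.load(open('v7.pkl','rb'));c={n:d[n][0] for n in d}
def big(n,box,lo,hi):
    x,y,w,h=box;k=cv2.inRange(cv2.cvtColor(d[n][1],cv2.COLOR_RGB2HSV),lo,hi);o=np.zeros_like(k);o[y:y+h,x:x+w]=k[y:y+h,x:x+w]
    N,l,s,ce=cv2.connectedComponentsWithStats(o);i=1+np.argmax(s[1:,4]);pts=np.argwhere(l==i)[:,::-1]
    return ce[i],s[i],cv2.minEnclosingCircle(pts.astype(np.float32))
w=big('wrist',(160,130,75,62),(0,50,40),(9,255,170));s=big('scene',(345,230,25,30),(0,90,40),(8,255,200));t=big('top',(378,212,24,22),(0,50,40),(9,255,200))
print(w,s,t)
for z in(.225,.237):print(z,onz(c['wrist'],*w[2][0],z),onz(c['top'],*t[2][0],z),onz(c['scene'],*s[0],z-.012))
print(tri([ray(c['wrist'],*w[2][0]),ray(c['scene'],*s[0])]))
hb=[onz(c['wrist'],187,88.5,.036),onz(c['top'],325+95/2,160+203/2,.036)];print(hb)
print('cup rim top',onz(c['top'],325+100/2,160+141/2,.074))
```

```text
(array([203.8938, 152.9339]), array([170, 134,  58,  48, 923], dtype=int32), ((198.46774291992188, 159.13710021972656), 29.184919357299805)) (array([355.1171, 245.1351]), array([348, 240,  15,  13, 111], dtype=int32), ((355.0833435058594, 245.9166717529297), 8.486188888549805)) (array([389.3448, 226.    ]), array([384, 221,  11,  10,  29], dtype=int32), ((389.0535583496094, 225.9642791748047), 5.053812026977539))
0.225 [ 0.5477 -0.1789  0.225 ] [ 0.5418 -0.1823  0.225 ] [ 0.5589 -0.1687  0.213 ]
0.237 [ 0.5488 -0.1753  0.237 ] [ 0.54   -0.1791  0.237 ] [ 0.5426 -0.1835  0.225 ]
(array([ 0.5473, -0.1797,  0.2218]), [np.float64(0.00030333383831923855), np.float64(0.00030333383831920006)])
[array([ 0.4661, -0.18  ,  0.036 ]), array([ 0.4628, -0.1819,  0.036 ])]
cup rim top [ 0.5499 -0.1817  0.074 ]
```

steer_hand(motion=[0, 0, 0, 0, 0, 0, 0, 0, 0, 0, 0, 0, 0, 0, 0, 0, 0, 0, 0, 0, 0])

```text
clock: 17.15
tool_pos: [0.6224, -0.178, 0.2723]
eef_rot: [0.383, 0.924, 0.0, 0.0]
contact_force: [-0.6, 2.1, 5.0]
opening: 0.16
finger_force: 15.0
```

```bash
python3 -c "
from plant import r
print(r.finish_job())"
```

```text
the job is handed in; nothing more can be done
None
```

I handed the job in at 17 s: the lock's red tab is out, the pen is back in its stand, and the red-capped bottle measures within about 1 mm of the front line, with the handle still gripped at 15 N (no verdict was returned).

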